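# Fetch the plain shaft from the crowded rack into the assembly holder

## Robot

A 6-joint arm with a two-finger parallel gripper is mounted at the origin on the work surface. World frame = base frame: x ahead of the robot, y to its left, z up, the work surface at z = 0. Lengths are in m, angles in rad, forces in N, time in s.
With the tool pointing down it reaches from about 0.3 to 0.875 m from the base axis. Payload 6.4 kg.
Tool frame: the origin (TCP) lies midway between the tips of the shut fingers; the grasp point (between the pads) lies 19 mm behind it; z points along the fingers, y is the direction in which the jaws open and shut (so a half turn about z gives the same grasp; the last joint's range is limited). The gripper opens to 85 mm and grips with 20 to 120 N. Pads are 22 mm wide; open, the fingers measure 114 mm over their backs; the gripper's body (76 mm by 85 mm) begins 54 mm behind the grasp point. The pads swing forward as they close: fully open they stand 13 mm farther back than shut.
Start: joints at [1.064, 0.181, 1.607, -0, 1.354, -0.206], TCP at [0.17, 0.549, 0.231] pointing down, gripper open.
Joint ranges: [-2.99, 2.99], [-0.89, 2.07], [0.3, 2.58], [-1.14, 4.28], [0, 2.63], [-3.12, 3.12]. Speed limits (rad/s): [2.57, 2.57, 3.01, 3.14, 3.14, 3.14].

## Interface

Orientations are given as a unit quaternion [w, x, y, z].
In Python, from bench import get_obs, camera, hand_in gives the robot as it stands.
- The arm moves only by the tool drive_tool, never from a script. Its argument "deltas" is a list of rows, each a list of 2 entries, a list of its own where there are three numbers: the shift along the world's x, y, z in m, then the turn about the world's z in rad. A call has 1 to 10 rows; each row shifts and turns the pose as measured when the row begins; what a row does not reach is not made up. A row lasts 1/10 s, in which the tool goes at most 50 mm and 8.59 degrees, less where a joint would pass 70% of its speed; a pose out of reach is approached as far as the arm can. A call is refused whole if a number of a shift passes 0.05 or a number of a turn 0.15, either way. A call with a gripper value outside its range is refused whole. "gripper" is the opening, from 0 (shut) to 1 (fully open), set as the call begins (left out, the last holds). The fingers move at their own pace and stop on an object; the grip force is fixed at half the most. Time passes only in rows, so rows that do not move let the fingers close. It gives the time, the measured TCP pose, the force and the opening at its end, in the units of the state.
- get_obs(): the state, without advancing time (a new reading comes with each control period).
- camera(name): name is "scene" or "top" or "wrist"; returns a dict with "frame" (480x640x3 uint8, red, green, blue), "fx", "fy", "cx", "cy" (pixels), "eye" and "attitude" of the camera in the world. Camera axes: x right, y down, z forward; pixel columns grow to the right and rows downward; lengths in m; the calibration is good to about 2 mm. A picture is of the moment at which its call begins. There is no depth.
- hand_in(): hands the job in, once; it reports no verdict.
The state is a dict: "time_s": time; "q": joint angles; "dq": joint speeds; "joint_efforts": joint torques, N m; "eef_pos": TCP position; "eef_rot": TCP orientation; "wrist_force": force on the tool from outside, world axes, zero at the start; "torque": the same for the moment, N m; "opening": opening from 0.0 (shut) to 1.0 (fully open).
Only numpy, scipy, OpenCV 4.12 (cv2) and the standard library are available. Lean on these libraries where they do the work, as an engineer would, in place of code of your own. Each camera call takes 0.05 s, during which the arm holds its last target.

## Task

We are ready to build up the next gearbox: take the plain shaft, the one without a gear, out of the crowded shaft rack, going in through the gap its neighbours leave. Stand it foot down in the assembly holder cup, lowering it gently all the way to the bottom of the cup rather than dropping it, and let go. Leave the geared shafts standing in their places in the rack.

Things in the scene. Friction and masses are not known exactly. Their poses are not given: they have to be found in the camera images.
- plain_shaft_center (a point): centre (80 mm above the foot, 80 below the top) of the plain stepped steel shaft, the only one in the rack without a gear: 160 mm long, round, 0.4 to 0.7 kg. Foot 24 mm in diameter up to 70 mm, then 27 to 30 mm with splines up to 108 mm, then a smooth round head 30 mm in diameter from 113 mm to the top (a shallow groove at 150 mm). z points up from foot to head.
- plain_shaft: the same plain shaft; this origin is the centre of the underside of its foot, z up along the shaft.
- rack: fixed steel-and-hardwood shaft rack, 126 mm (x) by 224 mm (y) by 62 mm high; origin on the bench under its centre, z up. Two rows of four blind holes 28 mm in diameter and 52 mm deep (floors 10 mm above the bench): the row nearer the robot at x = -28 mm, the far row at x = +28 mm, columns 52 mm apart in y. The plain shaft is in the far row, in either middle column; all tops within 5 mm.
- holder: fixed assembly holder: a grey steel cup welded on a bolted-down square flange 110 mm wide and 10 mm thick; origin on the bench under the cup's centre, z up.
- holder_mouth (a point): centre of the cup's open mouth, 85 mm above the bench. The bore is 38 mm in diameter, flaring to 50 mm over the last 12 mm below the mouth; outside 48 mm, 60 mm at the rim.
- holder_floor (a point): centre of the cup's inner floor, 10 mm above the bench, 75 mm below the mouth.
- pinion_1_center (a point): centre of one of six neighbouring shafts: steel, 158 to 162 mm long, foot 24 mm in diameter, with a toothed gear 42 mm in diameter, about 30 mm thick, near the top (between 106 and 146 mm above the foot) and a thinner stub above it. Stands in another place of the rack, to be left standing there. The point is 80 mm above its foot; z points up along the shaft.
- pinion_2_center (a point): centre of one of six neighbouring shafts: steel, 158 to 162 mm long, foot 24 mm in diameter, with a toothed gear 42 mm in diameter, about 30 mm thick, near the top (between 106 and 146 mm above the foot) and a thinner stub above it. Stands in another place of the rack, to be left standing there. The point is 80 mm above its foot; z points up along the shaft.
- pinion_3_center (a point): centre of one of six neighbouring shafts: steel, 158 to 162 mm long, foot 24 mm in diameter, with a toothed gear 42 mm in diameter, about 30 mm thick, near the top (between 106 and 146 mm above the foot) and a thinner stub above it. Stands in another place of the rack, to be left standing there. The point is 80 mm above its foot; z points up along the shaft.
- pinion_4_center (a point): centre of one of six neighbouring shafts: steel, 158 to 162 mm long, foot 24 mm in diameter, with a toothed gear 42 mm in diameter, about 30 mm thick, near the top (between 106 and 146 mm above the foot) and a thinner stub above it. Stands in another place of the rack, to be left standing there. The point is 80 mm above its foot; z points up along the shaft.
- empty_place (a point): mouth centre (62 mm above the bench) of the rack's only empty hole, 56 mm straight before the plain shaft on the robot's side; axes as the rack's. Beside the shaft's head the gears leave only 16 mm, so fingers fit only along the rack's x line: one over this hole, one behind the far row, where it is clear; the way between gears is 62 mm wide.
- pinion_5_center (a point): centre of one of six neighbouring shafts: steel, 158 to 162 mm long, foot 24 mm in diameter, with a toothed gear 42 mm in diameter, about 30 mm thick, near the top (between 106 and 146 mm above the foot) and a thinner stub above it. Stands in another place of the rack, to be left standing there. The point is 80 mm above its foot; z points up along the shaft.
- pinion_6_center (a point): centre of one of six neighbouring shafts: steel, 158 to 162 mm long, foot 24 mm in diameter, with a toothed gear 42 mm in diameter, about 30 mm thick, near the top (between 106 and 146 mm above the foot) and a thinner stub above it. Stands in another place of the rack, to be left standing there. The point is 80 mm above its foot; z points up along the shaft.
Mind the look-alikes: they are no part of the job. Leave any blue or purple look-alike of the part that bears pinion_5_center alone.

How it is judged:
By the outcome, as a careful person would: the job done as asked, in the order asked, and still so for the second after the job is handed in, with the robot touching nothing.
It also fails if it takes over 42 s, if anything falls off the work surface, if the arm or the gripper's body presses on something with over 40 N, if the wrist force passes 120 N, or if a joint passes its speed limit or range.

## Working session

There is one attempt and no reset: what is moved stays moved. The work goes in short steps, Python scripts to look and compute and a tool call to move; the robot and the scene stay as the last step left them, time stands still between calls to the robot, and variables do not carry over. Pictures are saved under pics/ and viewed, and the job is handed in when it is done.

Besides the shell and the picture viewer there is one more tool, called after ">>>" as name([rows], argument=value, ...), one row to a line, values as JSON. drive_tool: Moves the arm, as the interface text tells. Its arguments: {"type":"object","properties":{"deltas":{"type":"array","items":{"type":"array"}},"gripper":{"type":"number"}},"required":["deltas"]}

```bash
mkdir -p pics; cat > h.py <<'E'
from bench import get_obs, camera, hand_in
import numpy as np, cv2, json
from scipy.spatial.transform import Rotation as R
def snap(n,tag):
    c=camera(n); cv2.imwrite(f'pics/{tag}.png',c['frame'][:,:,::-1]); 
    d={k:np.asarray(c[k]).tolist() for k in c if k!='frame'}; json.dump(d,open(f'pics/{tag}.json','w')); return c
def rot(a):
    a=np.asarray(a,float)
    return a if a.shape==(3,3) else R.from_quat([a[1],a[2],a[3],a[0]]).as_matrix()
def ray(c,u,v,z):
    d=rot(c['attitude'])@np.array([(u-c['cx'])/c['fx'],(v-c['cy'])/c['fy'],1]); e=np.array(c['eye']); return e+d*(z-e[2])/d[2]
def proj(c,p):
    q=rot(c['attitude']).T@(np.array(p)-np.array(c['eye'])); return np.array([c['fx']*q[0]/q[2]+c['cx'],c['fy']*q[1]/q[2]+c['cy']])
def load(tag):
    return json.load(open(f'pics/{tag}.json')), cv2.imread(f'pics/{tag}.png')
E
python3 - <<'E'
from h import *
for n in ['scene','top','wrist']:
    c=snap(n,n+'0'); print(n,c['fx'],c['cx'],c['cy'],c['eye'],c['attitude'])
print(get_obs())
E
```

```text
scene 592.6633269048575 320.98417531169457 236.24817921355722 [ 0.89374754 -0.60100021  0.94635531] [-0.31717864  0.91226316  0.24403688 -0.0872905 ]
top 589.0701277212613 319.1470075954151 242.08366273624438 [0.37971645 0.00420173 1.09139806] [-0.05901575  0.71098414 -0.69820339  0.05941989]
wrist 374.4020094812974 313.2373041300266 242.1529393609849 [0.10205668 0.57000065 0.37320368] [0.11368829 0.79695014 0.58741155 0.08302483]
{'time_s': 0.15, 'q': array([ 1.06369665e+00,  1.81362551e-01,  1.60777899e+00, -2.38591221e-05,
        1.35380777e+00, -2.06301164e-01]), 'dq': array([-0.00099914, -0.00123522, -0.00429065, -0.00067511, -0.00213408,
       -0.00135683]), 'joint_efforts': array([ 1.50875916e-03, -4.45262182e+01, -3.51696181e+01, -3.32423524e-04,
        5.79791435e-03,  6.07490506e-06]), 'eef_pos': array([0.17014208, 0.54880413, 0.23059519]), 'eef_rot': array([-2.25946414e-04,  1.49830310e-01,  9.88711494e-01, -6.39696890e-04]), 'wrist_force': array([0.14297217, 0.09353167, 0.06681096]), 'torque': array([-0.01118553, -0.0101553 ,  0.03581408]), 'opening': 0.9963787925230861}
```

View pics/top0.png

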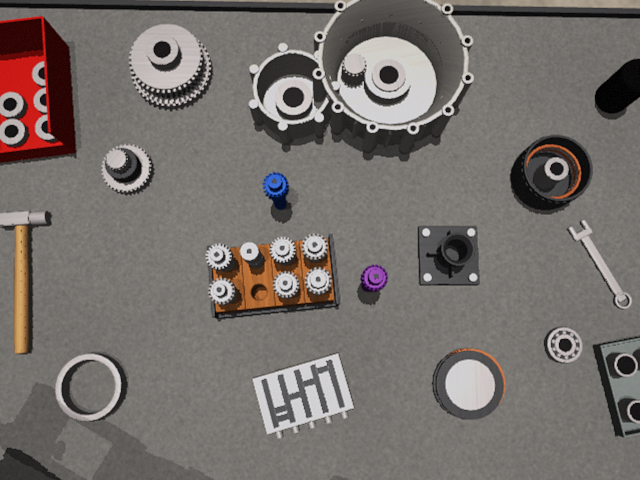

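View pics/scene0.png

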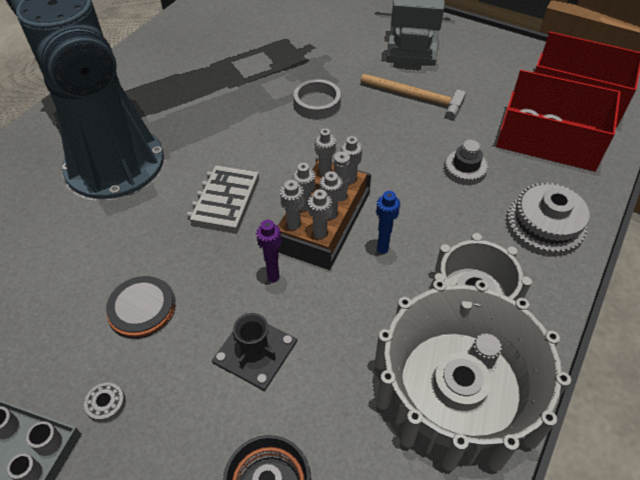

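View pics/wrist0.png

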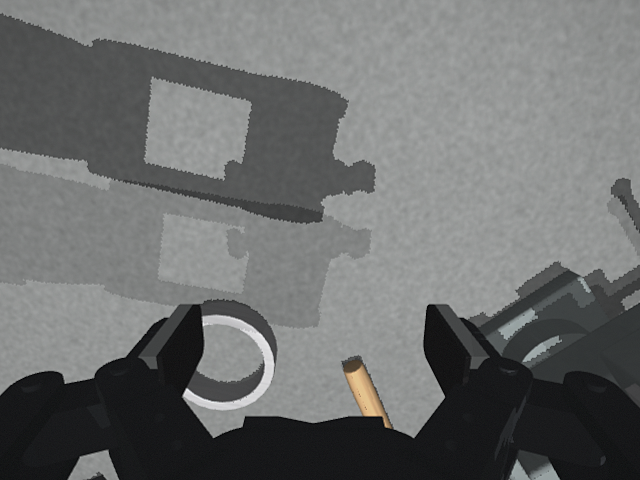

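The top view shows the rack near (273,275). The far row has tops at (219,257), (250,252), (283,250) and (315,246); the near row has (222,291), an empty hole at (260,292), (287,285) and (319,281). The only gearless top is (250,252), straight behind the empty hole. The look-alikes are blue at (276,185) and purple at (374,278). The holder is at (450,255). I'll enlarge the crops to confirm.

```bash
python3 - <<'E'
from h import *
c,i=load('top0')
a=cv2.resize(i[225:325,195:345],None,fx=5,fy=5,interpolation=cv2.INTER_CUBIC);cv2.imwrite('pics/crack.png',a)
a=cv2.resize(i[215:295,405:495],None,fx=6,fy=6,interpolation=cv2.INTER_CUBIC);cv2.imwrite('pics/chold.png',a)
print(ray(c,250,252,.17),ray(c,260,292,.062),ray(c,456,249,.085))
g=[(219,257),(283,250),(315,246),(222,291),(287,285),(319,281)]
for u,v in g: print(ray(c,u,v,.17))
E
```

```text
[0.51778237 0.11413702 0.17      ] [0.46365165 0.10690747 0.062     ] [ 0.54227915 -0.23179208  0.085     ]
[0.50890702 0.16276835 0.17      ]
[0.52193624 0.06205277 0.17      ]
[0.52927512 0.01154129 0.17      ]
[0.45533093 0.15559179 0.17      ]
[0.4665746  0.05422198 0.17      ]
[0.47377139 0.00420237 0.17      ]
```

View pics/crack.png

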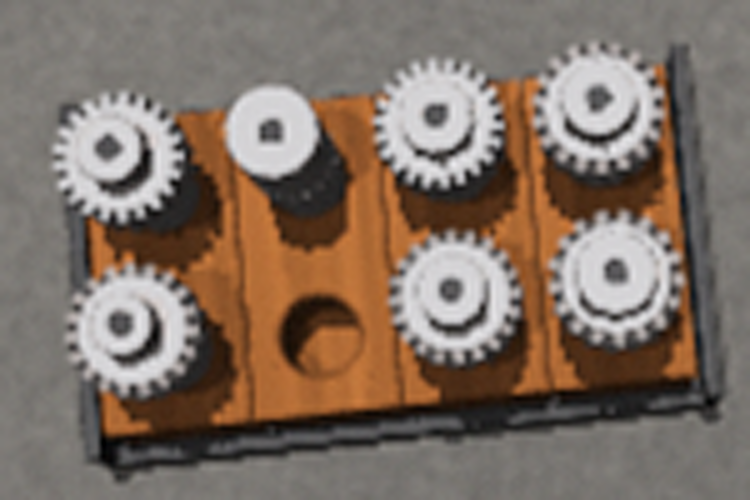

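View pics/chold.png

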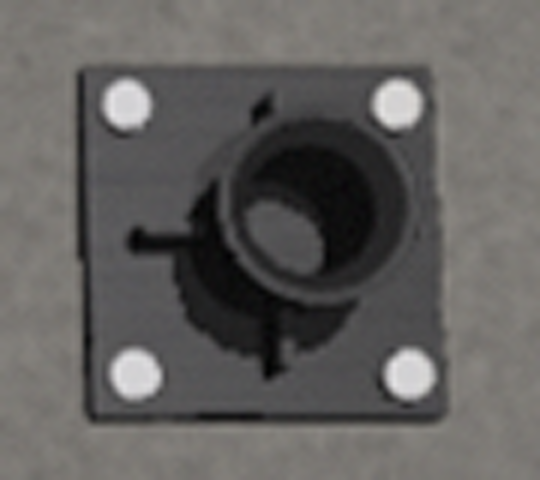

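Confirmed: the plain smooth top at crop (272,131) is the only one without a gear, and the empty hole sits before it at crop (322,336). Next I'll refine the positions with both cameras.

```bash
python3 - <<'E'
from h import *
c,i=load('top0'); s,j=load('scene0')
g=cv2.cvtColor(i,cv2.COLOR_BGR2GRAY)
m=(g[225:325,195:345]>195).astype(np.uint8)
n,l,st,ce=cv2.connectedComponentsWithStats(m)
for k in range(1,n):
    if st[k][4]>60: u,v=ce[k]+[195,225]; print('comp',st[k],u.round(1),v.round(1),ray(c,u,v,.170).round(4))
# mouth ellipse: hand crop circle
u,v=314.5/6+405-.4,209.5/6+215-.4
print('mouth',u,v,ray(c,u,v,.085).round(4),'flange',ray(c,449-.0,254.5,.012).round(4))
p=ray(c,249.2,251,.17);print(p,proj(s,p),proj(s,ray(c,u,v,.085)))
for t,(x0,y0,x1,y1) in dict(sr=(270,115,390,215),sh=(205,305,305,395)).items():
    cv2.imwrite(f'pics/{t}.png',cv2.resize(j[y0:y1,x0:x1],None,fx=6,fy=6,interpolation=cv2.INTER_CUBIC))
E
```

```text
comp [109  11  22  21 222] 314.2 245.0 [0.5309 0.0129 0.17  ]
comp [ 76  12  23  24 256] 281.8 248.4 [0.5245 0.064  0.17  ]
comp [ 11  19  24  25 237] 217.6 255.3 [0.5116 0.1651 0.17  ]
comp [ 46  18  17  17 195] 248.8 250.7 [0.5198 0.1162 0.17  ]
comp [113  44  21  23 227] 317.6 279.0 [0.4768 0.0064 0.17  ]
comp [ 81  49  21  21 232] 285.3 282.7 [0.4701 0.057  0.17  ]
comp [ 16  56  21  21 220] 220.6 290.1 [0.4567 0.1579 0.17  ]
mouth 457.0166666666667 249.51666666666665 [ 0.5414 -0.2335  0.085 ] flange [ 0.5435 -0.2357  0.012 ]
[0.51935831 0.11546213 0.17      ] [341.29944972 155.84679091] [250.29094956 325.53621657]
```

View pics/sr.png

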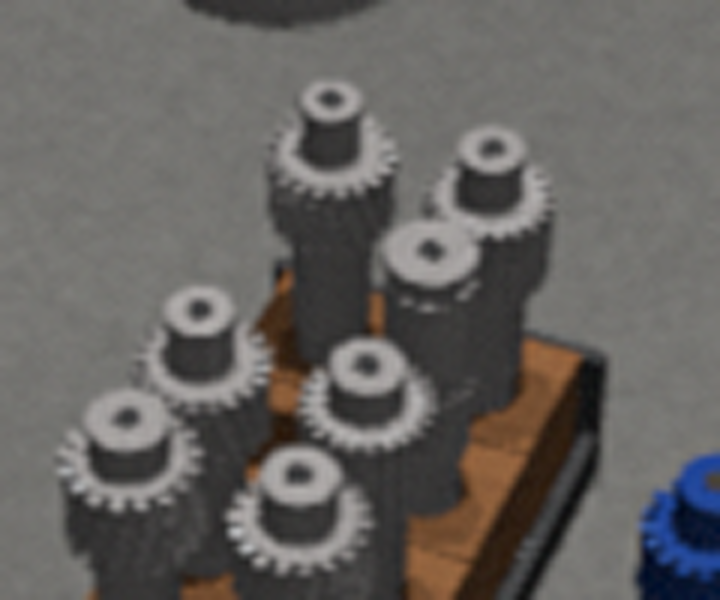

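View pics/sh.png

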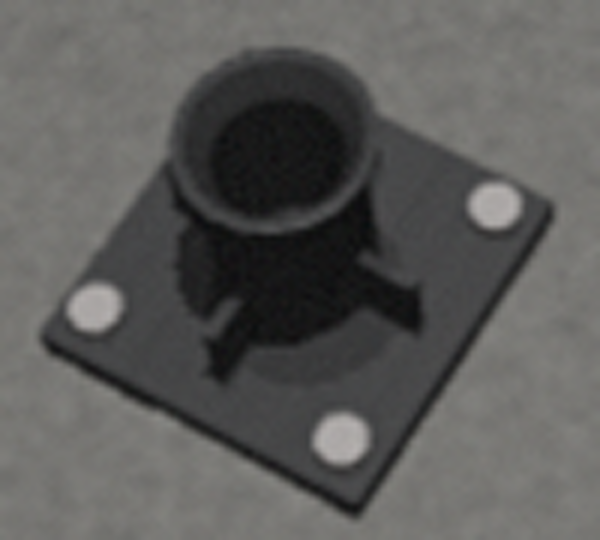

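>>> drive_tool([
  [[0.03,-0.04,0.005],-0.14],
  [[0.035,-0.043,0.005],-0.14],
  [[0.035,-0.043,0.005],-0.14],
  [[0.035,-0.043,0.005],-0.14],
  [[0.035,-0.043,0.005],-0.14],
  [[0.035,-0.043,0.005],-0.14],
  [[0.035,-0.043,0.005],-0.14],
  [[0.03,-0.04,0.005],-0.14],
  [[0.03,-0.04,0.0],0],
  [[0,0,0],0],
], gripper=1)

```text
time_s: 1.15
eef_pos: [0.449, 0.1883, 0.2661]
eef_rot: [-0.001, 0.668, 0.744, -0.0]
wrist_force: [-0.6, 0.3, 0.6]
opening: 0.995
```

>>> drive_tool([
  [[0.035,-0.036,0.0],0.02],
  [[0.035,-0.036,0.0],0],
  [[0.0,0,0.0],0],
  [[0,0,0],0],
])

```text
time_s: 1.55
eef_pos: [0.5161, 0.1184, 0.2649]
eef_rot: [-0.002, 0.661, 0.751, -0.001]
wrist_force: [-0.5, 0.7, 0.3]
opening: 0.999
```

```bash
python3 - <<'E'
from h import *
s,j=load('scene0');c,_=load('top0')
print('mouth scene',ray(s,250.1,327.8,.085).round(4),'shaft scene',ray(s,341.4,156.3,.17).round(4))
o=get_obs();print(o['eef_pos'],o['q'],R.from_quat(np.roll(o['eef_rot'],-1)).as_matrix().round(4))
w=snap('wrist','w1')
for p in [(0.5195,.1158,.17),(.4645,.1075,.062)]: print(proj(w,p))
E
```

```text
mouth scene [ 0.5435 -0.2372  0.085 ] shaft scene [0.5201 0.1145 0.17  ]
[0.51613725 0.11837137 0.26494633] [-2.48245471e-04  5.35275738e-02  1.67879187e+00  2.22082050e-03
  1.41363070e+00 -1.28308174e-01] [[-0.1274  0.9918 -0.0044]
 [ 0.9919  0.1274  0.0022]
 [ 0.0027 -0.004  -1.    ]]
[318.91200256 249.73430827]
[258.85999885 216.98583803]
```

View pics/w1.png

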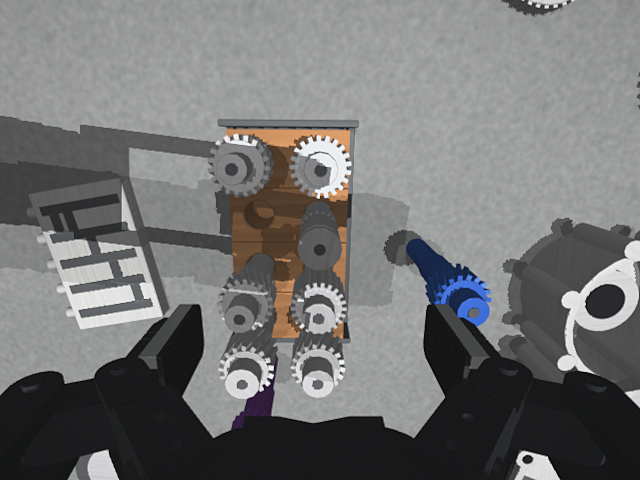

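The wrist view puts the plain top at (319.5,249.5). My projected estimate was (318.9,249.7), so they agree. Descending along the gap now.

>>> drive_tool([
  [[0.004,-0.003,-0.02],0],
  [[0,0,-0.025],0],
  [[0,0,-0.02],0],
  [[0,0,0],0],
])

```text
time_s: 2.0
eef_pos: [0.517, 0.1209, 0.199]
eef_rot: [-0.002, 0.658, 0.753, 0.0]
wrist_force: [-0.6, -0.9, -0.2]
opening: 1.001
```

>>> drive_tool([
  [[0.003,-0.0055,0],-0.006],
  [[0,0,0],0],
])

```text
time_s: 2.2
eef_pos: [0.5195, 0.117, 0.2004]
eef_rot: [-0.002, 0.659, 0.752, 0.0]
wrist_force: [-0.9, -0.3, 0.4]
opening: 1.005
```

>>> drive_tool([
  [[0.0,-0.001,-0.02],0],
  [[0.001,-0.002,-0.02],0],
  [[0.001,-0.001,-0.02],0],
  [[0,-0.001,-0.013],0],
  [[0,0,0],0],
])

```text
time_s: 2.7
eef_pos: [0.5261, 0.1129, 0.133]
eef_rot: [0.003, 0.659, 0.752, 0.005]
wrist_force: [-0.5, 0.0, -0.3]
opening: 1.002
```

```bash
python3 - <<'E'
from h import *
for _ in range(2):
    o=get_obs();print(o['eef_pos'],np.abs(o['dq']).max(),R.from_quat(np.roll(o['eef_rot'],-1)).as_matrix().round(4)[:,2],o['q'])
    w=snap('wrist','w2')
print(proj(w,(0.5195,.1158,.17)))
E
```

```text
[0.52611633 0.11294106 0.13297764] 0.025827079772044886 [ 0.0114  0.0031 -0.9999] [-0.01123451  0.20268091  1.79482835  0.00361676  1.13270958 -0.14563666]
[0.52677064 0.11296512 0.13397631] 0.021165465040538116 [ 0.0129  0.0032 -0.9999] [-0.01118982  0.20171183  1.79370247  0.00364315  1.13333974 -0.1456067 ]
[294.42829047 349.90123947]
```

View pics/w2.png

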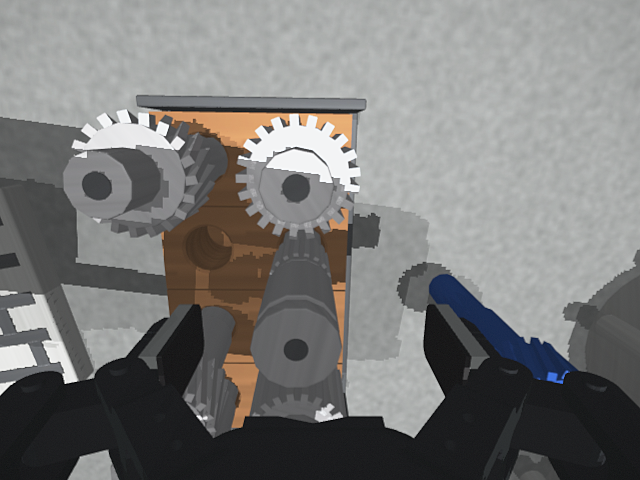

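The shaft top is at (296,349) between the pads at (200,…) and (430,…). It matches the projection, but the tool is about 6 mm too far in x, so I'll correct that.

>>> drive_tool([
  [[-0.006,0.003,0],0],
  [[0,0,0],0],
])

```text
time_s: 3.0
eef_pos: [0.5222, 0.1164, 0.1368]
eef_rot: [0.005, 0.659, 0.752, 0.007]
wrist_force: [-0.2, 0.7, 0.1]
opening: 1.002
```

>>> drive_tool([
  [[-0.002,0,-0.007],0],
  [[0,0,0],0],
  [[0,0,0],0],
])

```text
time_s: 3.3
eef_pos: [0.5208, 0.1167, 0.131]
eef_rot: [0.007, 0.658, 0.753, 0.008]
wrist_force: [0.5, 0.2, 0.9]
opening: 1.0
```

>>> drive_tool([
  [[-0.001,-0.001,-0.007],0],
  [[0,0,0],0],
])

```text
time_s: 3.5
eef_pos: [0.5196, 0.1155, 0.1234]
eef_rot: [0.007, 0.658, 0.753, 0.008]
wrist_force: [-1.2, -0.4, -1.0]
opening: 0.998
```

>>> drive_tool([
  [[0,0,0],0],
  [[0,0,0],0],
  [[0,0,0],0],
  [[0,0,0],0],
  [[0,0,0],0],
], gripper=0)

```text
time_s: 4.0
eef_pos: [0.5193, 0.1153, 0.1233]
eef_rot: [0.006, 0.658, 0.753, 0.007]
wrist_force: [-1.3, -0.0, 1.0]
opening: 0.337
```

```bash
python3 - <<'E'
from h import *
w=snap('wrist','w3')
o=get_obs();print(o['eef_pos'],o['opening'],o['wrist_force'],R.from_quat(np.roll(o['eef_rot'],-1)).as_matrix().round(4))
E
```

```text
[0.51934491 0.11535219 0.12327054] 0.33603579010149814 [-2.0792807  -0.37261594  2.55025458] [[-1.329e-01  9.909e-01  1.910e-02]
 [ 9.911e-01  1.328e-01  3.000e-03]
 [ 5.000e-04  1.930e-02 -9.998e-01]]
```

View pics/w3.png

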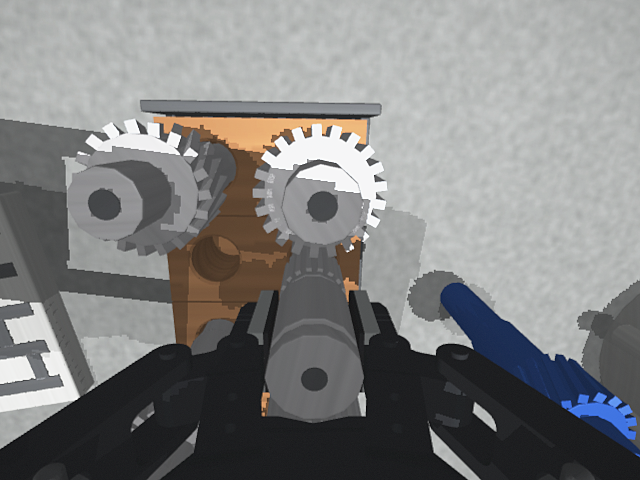

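Gripped: opening 0.336 is about 29 mm, and the head at (314,378) is centred between the pads. Lifting straight up in stages.

>>> drive_tool([
  [[0,0,0],0],
  [[0,0,0.01],0],
  [[0,0,0.015],0],
  [[0,0,0.015],0],
])

```text
time_s: 4.45
eef_pos: [0.5172, 0.1154, 0.1608]
eef_rot: [0.004, 0.659, 0.752, 0.006]
wrist_force: [2.1, 0.2, -7.2]
opening: 0.337
```

>>> drive_tool([
  [[0.002,0,0.015],0],
  [[0.001,0,0.02],0],
  [[0.001,0,0.02],0],
  [[0.001,0,0.02],0],
])

```text
time_s: 4.85
eef_pos: [0.5193, 0.1156, 0.2357]
eef_rot: [0.001, 0.659, 0.752, 0.004]
wrist_force: [0.2, 0.1, -5.9]
opening: 0.332
```

>>> drive_tool([
  [[0.001,0,0.025],0],
  [[0.001,0,0.025],0],
  [[0.001,0,0.025],0],
  [[0.001,0,0.01],0],
  [[0,0,0],0],
])

```text
time_s: 5.35
eef_pos: [0.522, 0.1158, 0.3245]
eef_rot: [0.001, 0.659, 0.752, 0.004]
wrist_force: [0.3, 0.1, -6.1]
opening: 0.341
```

```bash
python3 - <<'E'
from h import *
o=get_obs();print(o['eef_pos'],o['opening'],o['wrist_force'],R.from_quat(np.roll(o['eef_rot'],-1)).as_matrix().round(4)[:,2])
s=snap('scene','s4')
E
```

```text
[0.52200554 0.11579861 0.3244949 ] 0.34080747681417417 [ 0.27305297  0.13298221 -6.11623641] [ 0.006   0.0043 -1.    ]
```

View pics/s4.png

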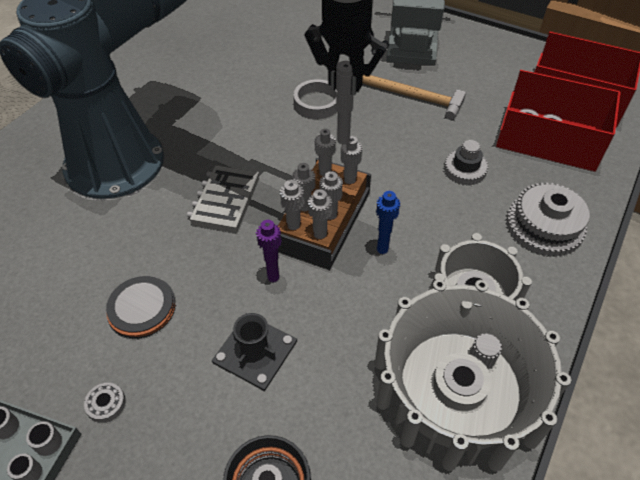

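The shaft is clear of the rack (foot at pixel (343,150), above the gear tops) and the six geared shafts are still in place. Moving to the holder.

>>> drive_tool([
  [[0.0,-0.02,0],0],
  [[0.002,-0.04,0],0],
  [[0.003,-0.04,0],0],
  [[0.003,-0.04,0],0],
  [[0.003,-0.04,0],0],
  [[0.003,-0.04,0],0],
  [[0.003,-0.04,0],0],
  [[0.003,-0.035,0],0],
  [[0,-0.02,0],0],
  [[0,0,0],0],
])

```text
time_s: 6.4
eef_pos: [0.5317, -0.2074, 0.3011]
eef_rot: [-0.015, 0.657, 0.754, -0.001]
wrist_force: [0.9, 0.8, -5.5]
opening: 0.336
```

>>> drive_tool([
  [[0.008,-0.022,0],0],
  [[0.002,-0.008,0],0],
  [[0,0,0],0],
])

```text
time_s: 6.7
eef_pos: [0.5399, -0.2362, 0.2949]
eef_rot: [-0.02, 0.657, 0.753, -0.001]
wrist_force: [0.8, 0.7, -5.2]
opening: 0.333
```

```bash
python3 - <<'E'
from h import *
o=get_obs();print(o['eef_pos'],o['opening'],o['q'],R.from_quat(np.roll(o['eef_rot'],-1)).as_matrix().round(4))
s=snap('scene','s5');t=snap('top','t5');w=snap('wrist','w5')
for n,x0,y0,x1,y1 in [('s5',170,160,330,400),('t5',400,200,520,300)]:
    c,i=load(n); cv2.imwrite(f'pics/{n}c.png',cv2.resize(i[y0:y1,x0:x1],None,fx=2.5 if n[0]=='s' else 5,fy=2.5 if n[0]=='s' else 5,interpolation=cv2.INTER_CUBIC))
E
```

```text
[ 0.53989764 -0.23615881  0.29493295] 0.33273899857036654 [-6.14327337e-01  1.94821447e-01  1.46267476e+00  1.32473864e-03
  1.52389419e+00 -7.50528472e-01] [[-0.1352  0.9903 -0.0317]
 [ 0.9904  0.136   0.024 ]
 [ 0.0281 -0.0282 -0.9992]]
```

View pics/s5c.png

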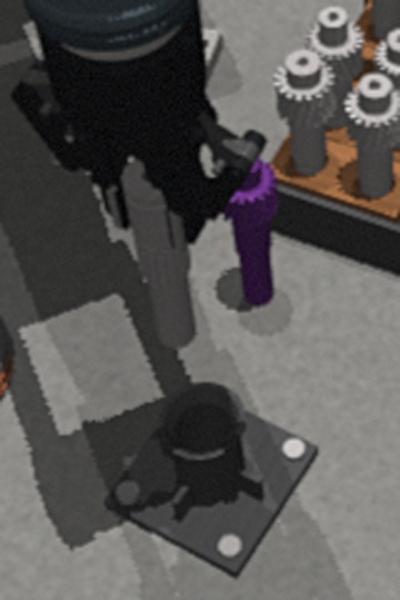

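View pics/t5c.png

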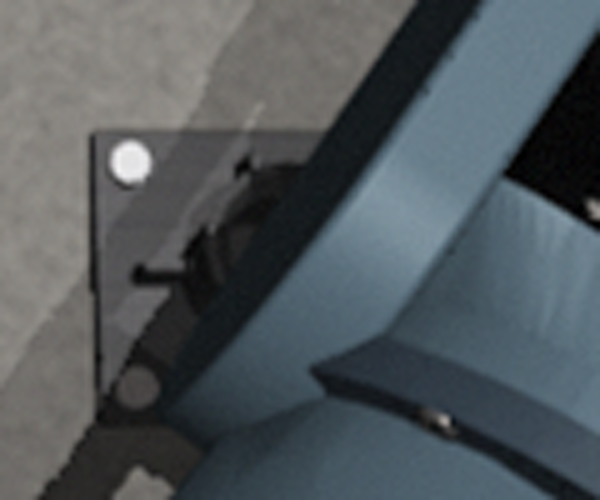

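View pics/w5.png

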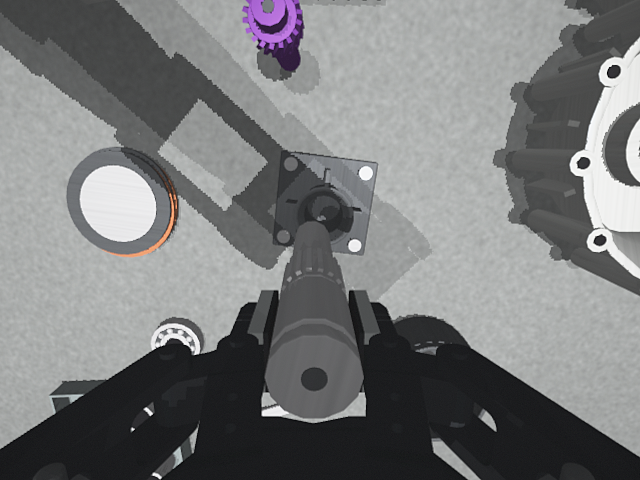

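```bash
python3 - <<'E'
from h import *
s,i=load('s5');w,iw=load('w5')
z=np.array([-.0317,.024,-.9992]);t=np.array([.5399,-.2362,.2949])
for nm,a in [('tool-aligned',z),('vertical',np.array([0,0,-1.]))]:
  g=t-.019*z; f=g+.132*a; h=g-.028*a
  print(nm,f.round(4),'foot s',proj(s,f).round(1),'w',proj(w,f).round(1),'head s',proj(s,h).round(1),'w',proj(w,h).round(1))
for m in [(.5414,-.2335,.085),(.5435,-.2372,.085),(.5428,-.2355,.085)]: print(m,'mouth w',proj(w,m).round(1),proj(s,m).round(1))
cv2.imwrite('pics/w5c.png',cv2.resize(iw[140:270,260:390],None,fx=4.5,fy=4.5,interpolation=cv2.INTER_CUBIC))
cv2.imwrite('pics/s5d.png',cv2.resize(i[210:380,200:300],None,fx=3.5,fy=3.5,interpolation=cv2.INTER_CUBIC))
E
```

```text
tool-aligned [ 0.5363 -0.2335  0.182 ] foot s [241.4 292.2] w [313.7 239. ] head s [229.5 229.4] w [314.  383.5]
vertical [ 0.5405 -0.2367  0.1819] foot s [242.4 294.9] w [318.9 244.1] head s [229.3 228.8] w [311.4 381.2]
(0.5414, -0.2335, 0.085) mouth w [321.7 215.1] [250.3 325.5]
(0.5435, -0.2372, 0.085) mouth w [323.3 219.2] [250.1 327.8]
(0.5428, -0.2355, 0.085) mouth w [322.9 217.4] [250.3 326.8]
```

View pics/w5c.png

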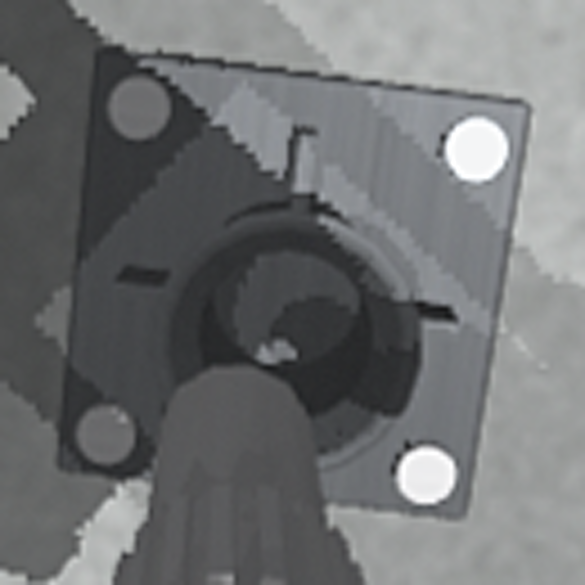

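View pics/s5d.png

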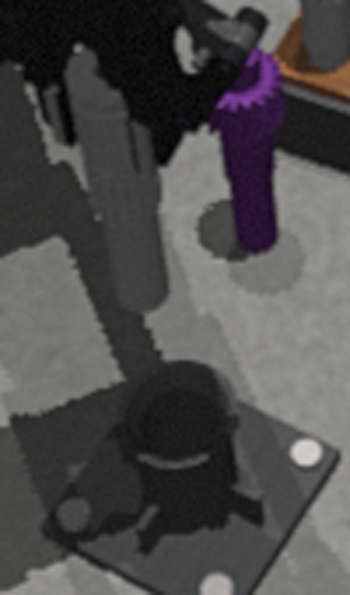

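>>> drive_tool([
  [[0.004,-0.001,-0.01],0],
  [[0.002,0,-0.02],0],
  [[0,0,-0.02],0],
  [[0,0,-0.015],0],
  [[0,0,0],0],
])

```text
time_s: 7.35
eef_pos: [0.5472, -0.2317, 0.2278]
eef_rot: [-0.018, 0.655, 0.755, -0.001]
wrist_force: [-0.8, 0.7, -5.9]
opening: 0.334
```

```bash
cat > st.py <<'E'
from h import *
o=get_obs();M=R.from_quat(np.roll(o['eef_rot'],-1)).as_matrix();z=M[:,2]
f=o['eef_pos']+.113*z
print('tcp',o['eef_pos'].round(4),'z',z.round(4),'foot',f.round(4),'need',(np.array([.5433,-.235,.010])-f).round(4),'F',o['wrist_force'].round(1),'op',round(o['opening'],3),'dq',np.abs(o['dq']).max().round(3),o['time_s'])
E
python3 st.py
```

```text
tcp [ 0.5472 -0.2317  0.2278] z [-0.0285  0.0232 -0.9993] foot [ 0.544  -0.2291  0.1149] need [-0.0007 -0.0059 -0.1049] F [-0.8  0.7 -5.9] op 0.334 dq 0.017 7.35
```

>>> drive_tool([
  [[-0.001,-0.006,0],0],
  [[-0.001,-0.001,-0.01],0],
  [[0,0,0],0],
])

```text
time_s: 7.65
eef_pos: [0.5459, -0.2386, 0.2183]
eef_rot: [-0.017, 0.654, 0.756, -0.0]
wrist_force: [-0.6, 0.6, -6.2]
opening: 0.337
```

```bash
python3 st.py; python3 - <<'E'
from h import *
s=snap('scene','s6');w=snap('wrist','w6')
c,i=load('s6');cv2.imwrite('pics/s6c.png',cv2.resize(i[230:390,190:310],None,fx=3.5,fy=3.5,interpolation=cv2.INTER_CUBIC))
c,i=load('w6');cv2.imwrite('pics/w6c.png',cv2.resize(i[150:310,240:400],None,fx=3.5,fy=3.5,interpolation=cv2.INTER_CUBIC))
E
```

```text
tcp [ 0.5459 -0.2386  0.2183] z [-0.027   0.0222 -0.9994] foot [ 0.5429 -0.2361  0.1054] need [ 0.0004  0.0011 -0.0954] F [-0.6  0.6 -6.2] op 0.337 dq 0.037 7.65
```

View pics/s6c.png

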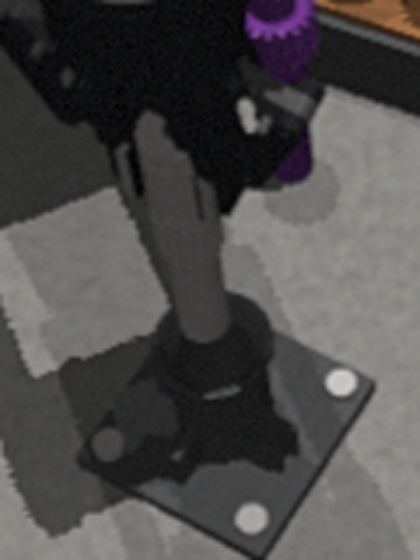

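View pics/w6c.png

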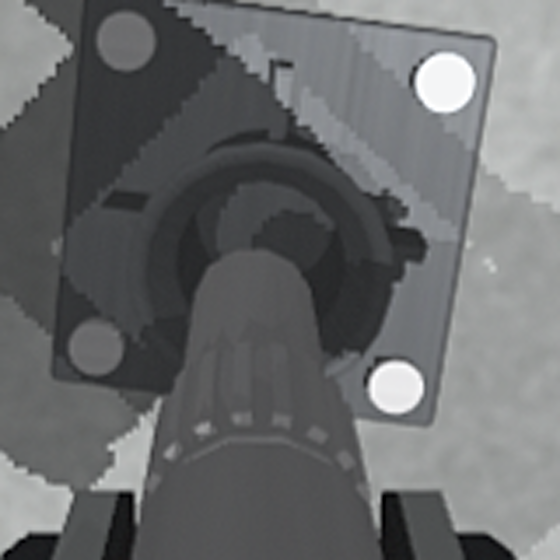

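```bash
python3 - <<'E'
from h import *
s,_=load('s6');w,_=load('w6')
f=(.5429,-.2361,.1054)
def cr(p,o): return ((p-np.array(o))*3.5).round(0)
for p in [f,(.5433,-.235,.085),(.5455,-.235,.085),(.5433,-.238,.085)]: print(p,cr(proj(s,p),(190,230)),cr(proj(w,p),(240,150)))
E
```

```text
(0.5429, -0.2361, 0.1054) [206. 318.] [255. 302.]
(0.5433, -0.235, 0.085) [213. 338.] [260. 275.]
(0.5455, -0.235, 0.085) [216. 341.] [270. 277.]
(0.5433, -0.238, 0.085) [209. 343.] [258. 289.]
```

The foot is at wrist crop x≈255 and the mouth centre at x≈268, so I need about 2 mm more in +x. Lowering into the cup with that correction.

>>> drive_tool([
  [[0.002,0.001,-0.01],0],
  [[0,0,-0.015],0],
  [[0,-0.001,-0.015],0],
  [[0,0,0],0],
])

```text
time_s: 8.15
eef_pos: [0.5494, -0.2394, 0.1777]
eef_rot: [-0.015, 0.655, 0.756, -0.0]
wrist_force: [0.4, 0.4, -6.3]
opening: 0.336
```

```bash
sed -i 's/.5433,-.235,/.545,-.2345,/' st.py; python3 st.py
```

```text
tcp [ 0.5494 -0.2394  0.1777] z [-0.0227  0.0194 -0.9996] foot [ 0.5468 -0.2372  0.0647] need [-0.0018  0.0027 -0.0547] F [ 0.4  0.4 -6.3] op 0.336 dq 0.016 8.15
```

>>> drive_tool([
  [[-0.002,0.003,-0.005],0],
  [[0,0,-0.012],0],
  [[0,0,-0.012],0],
  [[0,0,0],0],
])

```text
time_s: 8.55
eef_pos: [0.5467, -0.2357, 0.1452]
eef_rot: [-0.016, 0.655, 0.756, -0.0]
wrist_force: [-0.5, 0.3, -5.1]
opening: 0.337
```

```bash
python3 st.py; python3 - <<'E'
from h import *
w=snap('wrist','w7');c,i=load('w7');cv2.imwrite('pics/w7c.png',cv2.resize(i[150:350,220:420],None,fx=3,fy=3,interpolation=cv2.INTER_CUBIC))
E
```

```text
tcp [ 0.5467 -0.2357  0.1452] z [-0.0242  0.0204 -0.9995] foot [ 0.5439 -0.2334  0.0323] need [ 0.0011 -0.0011 -0.0223] F [-0.5  0.3 -5.1] op 0.337 dq 0.015 8.55
```

View pics/w7c.png

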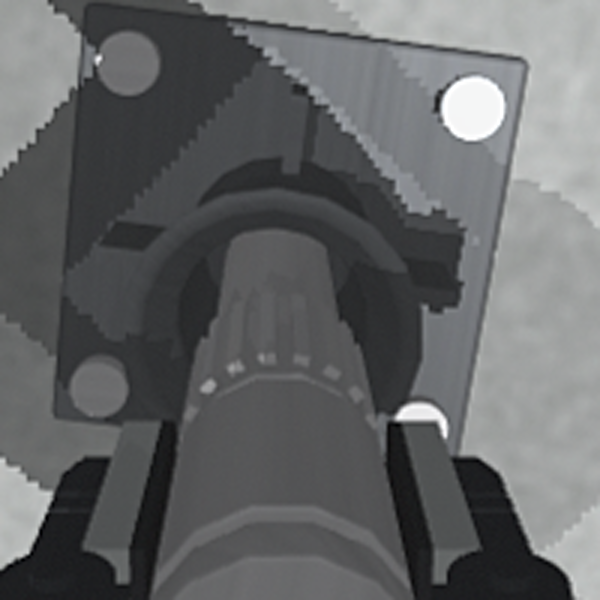

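The shaft is well inside the bore with a clear margin all round. Lowering further, then in small steps to feel for the floor.

>>> drive_tool([
  [[0.001,-0.001,-0.008],0],
  [[0,0,-0.006],0],
  [[0,0,-0.002],0],
  [[0,0,0],0],
])

```text
time_s: 9.0
eef_pos: [0.5491, -0.2378, 0.1299]
eef_rot: [-0.014, 0.655, 0.756, -0.0]
wrist_force: [-0.3, 1.0, -6.3]
opening: 0.335
```

```bash
python3 st.py
```

```text
tcp [ 0.5491 -0.2378  0.1299] z [-0.0211  0.0183 -0.9996] foot [ 0.5467 -0.2357  0.0169] need [-0.0017  0.0012 -0.0069] F [-0.3  1.  -6.3] op 0.335 dq 0.003 9.0
```

>>> drive_tool([
  [[-0.001,0.001,-0.003],0],
  [[0,0,-0.002],0],
  [[0,0,0],0],
])

```text
time_s: 9.3
eef_pos: [0.5483, -0.2369, 0.1251]
eef_rot: [-0.013, 0.655, 0.756, 0.0]
wrist_force: [0.8, 0.1, -6.2]
opening: 0.332
```

>>> drive_tool([
  [[0,0,-0.001],0],
  [[0,0,0],0],
])

```text
time_s: 9.5
eef_pos: [0.5484, -0.237, 0.1242]
eef_rot: [-0.013, 0.655, 0.756, 0.0]
wrist_force: [0.2, -0.3, -5.8]
opening: 0.336
```

>>> drive_tool([
  [[0,0,-0.001],0],
  [[0,0,0],0],
])

```text
time_s: 9.7
eef_pos: [0.5488, -0.2372, 0.1237]
eef_rot: [-0.013, 0.655, 0.756, 0.0]
wrist_force: [-0.6, 0.6, -6.4]
opening: 0.339
```

>>> drive_tool([
  [[0,0,-0.001],0],
  [[0,0,0],0],
])

```text
time_s: 9.9
eef_pos: [0.5491, -0.2375, 0.1236]
eef_rot: [-0.012, 0.655, 0.756, 0.0]
wrist_force: [-0.1, 0.2, -5.7]
opening: 0.334
```

>>> drive_tool([
  [[0,0,-0.001],0],
  [[0,0,0],0],
])

```text
time_s: 10.1
eef_pos: [0.5493, -0.2378, 0.1235]
eef_rot: [-0.012, 0.655, 0.756, -0.0]
wrist_force: [-0.7, 0.4, -4.3]
opening: 0.332
```

>>> drive_tool([
  [[0,0,-0.001],0],
  [[0,0,0],0],
])

```text
time_s: 10.3
eef_pos: [0.5494, -0.2379, 0.1235]
eef_rot: [-0.012, 0.655, 0.756, -0.0]
wrist_force: [-2.2, 0.8, -2.8]
opening: 0.335
```

>>> drive_tool([
  [[-0.001,0.001,-0.002],0],
  [[0,0,0],0],
])

```text
time_s: 10.5
eef_pos: [0.5494, -0.2378, 0.1235]
eef_rot: [-0.01, 0.654, 0.756, -0.0]
wrist_force: [0.0, 0.1, -6.4]
opening: 0.335
```

>>> drive_tool([
  [[0,0,-0.002],0],
  [[0,0,0],0],
])

```text
time_s: 10.7
eef_pos: [0.55, -0.2384, 0.1235]
eef_rot: [-0.009, 0.654, 0.756, -0.0]
wrist_force: [-0.8, 1.4, -3.9]
opening: 0.334
```

```bash
python3 st.py
```

```text
tcp [ 0.55   -0.2384  0.1235] z [-0.0141  0.0115 -0.9998] foot [ 0.5484 -0.2371  0.0105] need [-0.0034  0.0026 -0.0005] F [-0.8  1.4 -3.9] op 0.334 dq 0.009 10.7
```

>>> drive_tool([
  [[-0.002,0.002,-0.004],0],
])

```text
time_s: 10.8
eef_pos: [0.55, -0.2382, 0.1231]
eef_rot: [-0.006, 0.654, 0.756, -0.0]
wrist_force: [-6.3, 1.9, 35.0]
opening: 0.334
```

>>> drive_tool([
  [[-0.002,0.001,-0.004],0],
])

```text
time_s: 10.9
eef_pos: [0.5498, -0.2387, 0.1232]
eef_rot: [-0.003, 0.654, 0.756, -0.0]
wrist_force: [-6.6, 2.8, 25.3]
opening: 0.333
```

```bash
python3 st.py; python3 - <<'E'
from h import *
w=snap('wrist','w8');s=snap('scene','s8')
c,i=load('s8');cv2.imwrite('pics/s8c.png',cv2.resize(i[230:390,190:310],None,fx=3.5,fy=3.5,interpolation=cv2.INTER_CUBIC))
E
```

```text
tcp [ 0.5498 -0.2387  0.1232] z [-0.0054  0.0039 -1.    ] foot [ 0.5492 -0.2383  0.0102] need [-0.0042  0.0038 -0.0002] F [-6.6  2.8 25.3] op 0.333 dq 0.064 10.9
```

View pics/s8c.png

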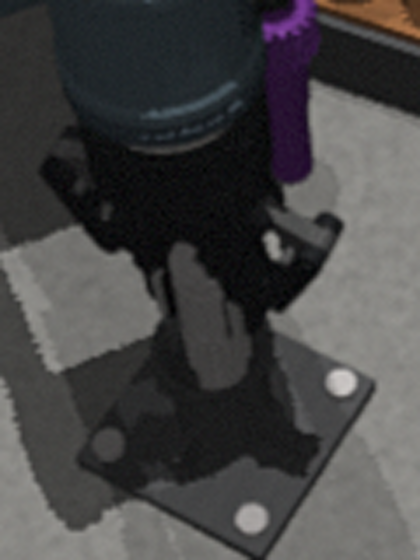

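View pics/w8.png

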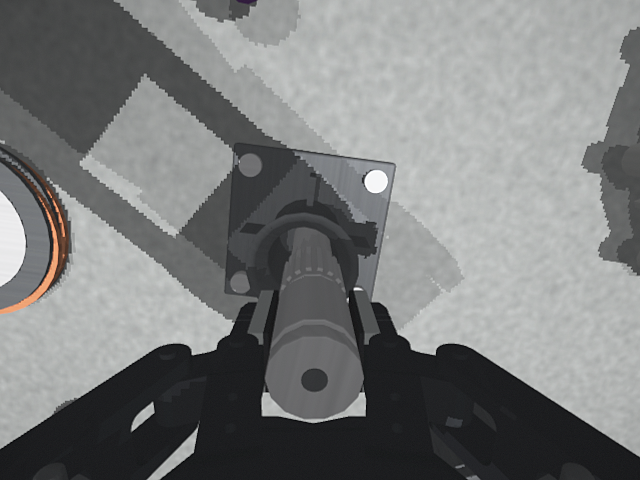

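Floor contact is confirmed: the force rose to about +30 N at foot height 0.010, and the tool is now almost vertical. Easing off, then opening.

>>> drive_tool([
  [[0,0,0],0],
  [[0,0,0],0],
])

```text
time_s: 11.2
eef_pos: [0.5503, -0.2388, 0.1236]
eef_rot: [-0.002, 0.654, 0.756, 0.0]
wrist_force: [-0.3, -0.1, -6.6]
opening: 0.331
```

```bash
python3 st.py
```

```text
tcp [ 0.5503 -0.2388  0.1236] z [-0.0031  0.003  -1.    ] foot [ 0.55   -0.2384  0.0106] need [-0.005   0.0039 -0.0006] F [-0.3 -0.1 -6.6] op 0.331 dq 0.009 11.2
```

>>> drive_tool([
  [[-0.004,0.003,0.001],0],
  [[0,0,0],0],
])

```text
time_s: 11.4
eef_pos: [0.5457, -0.2354, 0.1233]
eef_rot: [-0.003, 0.654, 0.756, 0.0]
wrist_force: [-2.8, -0.3, 5.8]
opening: 0.337
```

>>> drive_tool([
  [[0,0,-0.002],0],
])

```text
time_s: 11.5
eef_pos: [0.5461, -0.2359, 0.1232]
eef_rot: [-0.002, 0.654, 0.756, -0.0]
wrist_force: [-6.8, 1.8, 21.5]
opening: 0.334
```

Seated (+21 N) and centred. Releasing.

>>> drive_tool([
  [[0,0,0],0],
  [[0,0,0],0],
  [[0,0,0],0],
  [[0,0,0],0],
  [[0,0,0],0],
], gripper=1)

```text
time_s: 12.0
eef_pos: [0.5471, -0.2365, 0.1239]
eef_rot: [-0.001, 0.654, 0.756, 0.0]
wrist_force: [0.6, -0.1, 0.9]
opening: 1.004
```

```bash
python3 st.py; python3 - <<'E'
from h import *
w=snap('wrist','w9')
E
```

```text
tcp [ 0.5471 -0.2365  0.1239] z [-8.e-04  1.e-03 -1.e+00] foot [ 0.547  -0.2363  0.0109] need [-0.002   0.0018 -0.0009] F [ 0.6 -0.1  0.9] op 1.004 dq 0.003 12.0
```

View pics/w9.png

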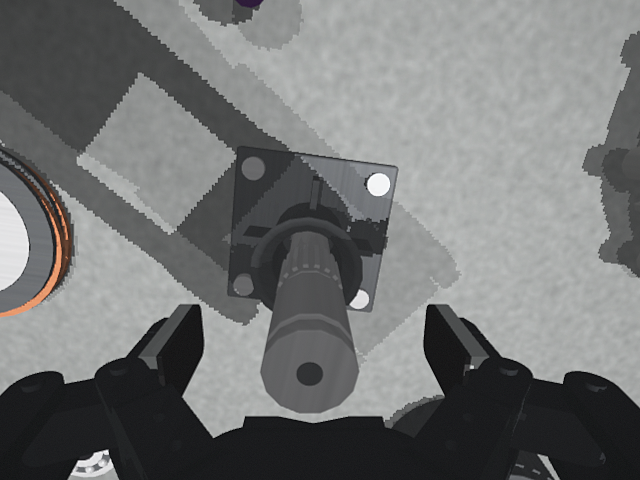

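The fingers are open on both sides of the upright head at (310,373). Retreating upward, then away to uncover the view.

>>> drive_tool([
  [[0,0,0.015],0],
  [[0,0,0.03],0],
  [[0,0,0.03],0],
  [[0,0,0.04],0],
  [[0,0,0.04],0],
  [[-0.04,0,0],0],
  [[-0.04,0,0],0],
  [[-0.04,0,0],0],
  [[0,0,0],0],
])

```text
time_s: 12.95
eef_pos: [0.4232, -0.2355, 0.2938]
eef_rot: [0.003, 0.653, 0.757, -0.0]
wrist_force: [0.4, 0.3, 0.6]
opening: 1.005
```

```bash
python3 - <<'E'
from h import *
print(get_obs()['eef_pos'])
s=snap('scene','s10');t=snap('top','t10')
print(proj(s,(.545,-.2345,.17)),proj(t,(.545,-.2345,.17)))
E
```

```text
[ 0.42323096 -0.23546264  0.29375521]
[246.47113476 299.30375965] [470.03616617 239.02901813]
```

View pics/s10.png

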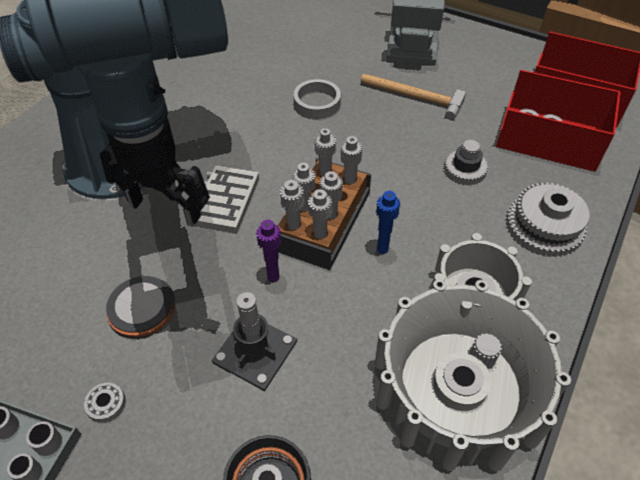

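View pics/t10.png

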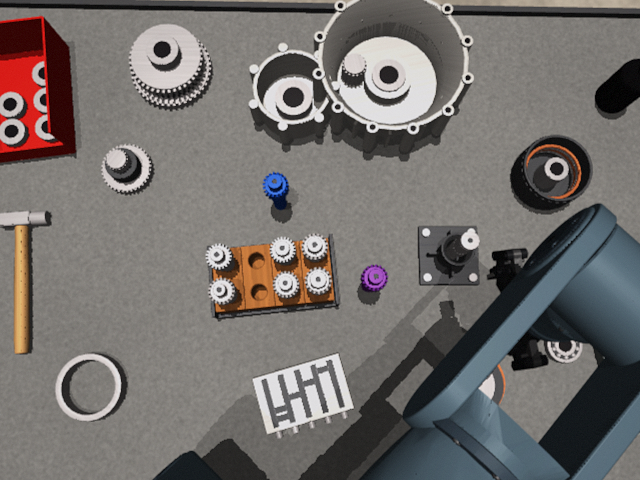

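The shaft stands upright in the cup. Its top is at scene (246,299) and top (470,239), exactly where predicted for a foot on the floor at z=0.010. All six geared shafts are in their places, blue and purple are untouched, and the gripper is clear.

```bash
python3 -c "
from bench import hand_in; print(hand_in())"
```

```text
the job is handed in; nothing more can be done
None
```

I took the plain shaft from the far row of the rack through the gap over the empty hole. I stood it foot down in the holder cup, lowered it until it touched the floor, let go and backed off. The job is handed in at about 13 s.

- **Seating:** the descent stopped with the foot about 10 mm above the bench, where the cup floor is, and the push force rose, at most 35 N.
- **Last pictures:** both cameras show the shaft upright, with its top within about a pixel of where a shaft on the cup floor should be. All six geared shafts are in their places, and the blue and purple look-alikes have not moved.
- **What was not perfect:** the tool drifted a few millimetres and tilted up to about 2° on the way, so I corrected it as I went. My camera estimates of the cup centre differed by up to 4 mm. The shaft was about 6 mm off-centre when it first touched the floor, so I shifted it back, partly against the floor, before letting go. By the tool reading it stands about 3 mm off my estimate of the cup centre.

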